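# Set the impeller gap: three clicks and hold

### The job

A tall steel sleeve has been left standing in the way of the ratchet lever on the gap-setting jig: first stand it upright in the flat metal parts tray and let go of it. Then take the lever by its upright handle, advance it exactly three clicks from its rest stop (never reaching the fourth) and keep holding it there against its return spring: the program finishes while holding the handle. Leave the bush, the wrench and the screwdriver that lie about the jig where they are.

Things in the scene. Friction and masses are not known exactly. Their poses are not given: they have to be found in the camera images.
- lever (a joint): Ratchet lever of the jig, turning about a vertical axis. 0 rad at its rest stop, growing anticlockwise seen from above, end 1.2. A spring drives it back to 0 when let go. It clicks at 0.22, 0.44, 0.66, 0.88 and 1.10 rad (33 mm of handle travel each). The push needed swings between 1.5 and 7.5 N: most about 8 mm before a click, then falling. Three clicks: between 0.66 and 0.88, notch centre 0.77
- handle: Upright round black handle, 22 mm diameter, 60 mm tall, mounted near the free end of the lever (steel bar 18 mm wide, its top 67 mm above the bench), 150 mm from the pivot axis. Origin: centre of its lower end, 67 mm above the bench; z up. It spins freely on its own axis, so it can be clamped without turning the wrist along
- jig: Gap-setting jig, fixed: base plate 280 x 120 x 12 mm, toothed disc 128 mm across (top 53 mm above the bench), beyond it a pusher block (3 mm per click) and a bright impeller 104 mm across on edge, top 120 mm. Origin: on the lever's pivot axis at bench level; x from the pivot to the impeller, z up. At rest the lever points 148 degrees anticlockwise from x
- sleeve: Steel shaft sleeve, a plain tube 38 mm outside and 26 mm inside diameter, 110 mm tall, about 0.5 kg, loose, standing on end on the bench in the lever's sweep, 60 to 110 mm from the handle's axis. Origin: centre of its lower end; z along the tube
- tray: Flat open rectangular aluminium-coloured magnetic parts tray, 220 x 160 mm, 22 mm high, wall and floor 3 mm thick, stuck to the bench. Origin: centre of its underside; x along the 220 mm side. Two small bolts stuck in it, standing up 18 mm, lie at its +x end within 45 mm of the end wall; the rest is empty
- bush: Bystander: solid dark steel bush, 48 mm diameter, 40 mm tall, standing beside the jig. Origin: centre of its underside
- spanner: Bystander: steel wrench lying flat on the robot's side of the jig. Origin: centre of its underside
- screwdriver: Bystander: screwdriver lying on the bench along the left side of the jig. Origin: centre of its underside
Things that resemble listed ones, but are neither listed nor needed, are in the scene too. Leave any pink look-alike of the sleeve alone.

How it is judged (in metres and radians):
On the way, in this order (a step that is already met when the one before it is completed fails the run):
1. The sleeve stands upright in the tray, let go, while the lever is still at its rest stop (x of sleeve in the frame of tray between -0.088 and 0.088 m and y of sleeve in the frame of tray between -0.058 and 0.058 m and height (world z) of sleeve between -0.004 and 0.012 m and angle between sleeve's own z axis and vertical below 0.15 rad and contact force between the fingers and sleeve below 0.3 N and value of joint lever below 0.1 rad), for 0.2 s.
2. The lever is held by its handle past the third click and short of the fourth (value of joint lever between 0.67 and 0.86 rad and contact force between the fingers and handle above 1 N), for 0.3 s.
At the end, for the whole second after the job is handed in: The lever is at rest between 0.67 and 0.86 rad (past the third click, short of the fourth), the fingers pressing on its handle with more than 1 N; the sleeve stands upright (within 0.15 rad) on the tray floor, inside its walls, untouched by the fingers (all of step 2 and x of sleeve in the frame of tray between -0.088 and 0.088 m and y of sleeve in the frame of tray between -0.058 and 0.058 m and height (world z) of sleeve between -0.004 and 0.012 m and angle between sleeve's own z axis and vertical below 0.15 rad and contact force between the fingers and sleeve below 0.3 N and velocity of joint lever between -0.05 and 0.05 rad/s and linear speed of sleeve below 0.02 m/s and contact force between sleeve and handle below 0.3 N); the arm keeps its last pose, push and grip.
It fails at once if The lever reaches the fourth click (value of joint lever above 0.88 rad).
It fails at once if The bush, the wrench or the screwdriver is shifted by more than 30 mm (distance of any of bush, spanner, screwdriver from where it was at the start of the episode above 0.03 m).
It also fails if it takes over 67 s, if anything falls off the work surface, if the arm or the gripper's body presses on something with over 40 N, if the wrist force passes 120 N, or if a joint passes its speed limit or range.

### The arm

A 6-joint arm with a two-finger parallel gripper is mounted at the origin on the work surface. World frame = base frame: x ahead of the robot, y to its left, z up, the work surface at z = 0. Lengths are in m, angles in degrees, forces in N, time in s.
With the tool pointing down it reaches from about 0.35 to 0.875 m from the base axis. Payload 4.2 kg.
Tool frame: the origin (TCP) lies on the centre line of the jaws, within the pads' length; the fingertips stand 22 mm ahead of it and the grasp point (between the pads) lies 3 mm ahead of it (r.tcp_to_tips is the distance from the TCP to the fingertips, in m); z points along the fingers, y is the line along which they close (so a half turn about z gives the same grasp; the last joint's range is limited). The gripper opens to 87 mm and grips with 3 to 60 N. Pads are 19 mm wide; open, the fingers measure 117 mm over their backs; the gripper's body (75 mm by 190 mm) begins 51 mm behind the grasp point.
Start: joints at [-59.725, 22.042, 0.453, 0, -68.411, -14.817], TCP at [0.167, -0.602, 0.245] pointing down, gripper open.
Joint ranges: [-179.83, 179.83], [-69.29, 118.12], [-61.27, 80.66], [-181.25, 117.63], [-171.15, -9.14], [-177.46, 177.46]. Speed limits (degrees/s): [159.86, 159.86, 180, 180, 180, 180].

### API

Orientations are given as a 3x3 rotation matrix whose columns are the frame's x, y, z axes.
In Python, from station import r gives the robot as it stands.
- The arm moves only by the tool apply_moves, never from a script. Its argument "plan" is a list of rows, each an object with "grip": the opening, from 0 (shut) to 1 (fully open); "offset": the shift along the tool's x, y, z in cm, a list of three; "spin": the turn about the tool's z in rad. A call has 1 to 5 rows; each row is the pose to reach, as a shift and turn from the pose commanded when the call began, along the tool's axes at that moment; what a row does not reach only later rows make up. A row lasts 1/10 s, in which the tool goes at most 50 mm and 8.59 degrees, less where a joint would pass 70% of its speed; a pose out of reach is approached as far as the arm can. A call with a gripper value outside its range is refused whole. The fingers move at their own pace and stop on an object; the grip force is fixed at half the most. Time passes only in rows, so rows that repeat a pose let the fingers close. It gives the time, the measured TCP pose, the force, the opening and the grip force at its end, in the units of the state.
- r.sense(): the state, without advancing time (a new reading comes with each control period).
- r.capture(name): name is "scene" or "top" or "wrist"; returns a dict with "img" (480x640x3 uint8, blue, green, red), "depth" (480x640 float32, m along the optical axis (not along the pixel's ray), 0 where there is no reading), "mtx" (3x3 intrinsics, pixels), "dist_coeffs" ([k1, k2, p1, p2, k3] as OpenCV has them; the pictures are not rectified), "R" (3x3) and "t" (3): a world point X has camera coordinates R X + t. Camera axes: x right, y down, z forward; pixel columns grow to the right and rows downward; lengths in m; the calibration is good to about 2 mm. A picture is of the moment at which its call begins.
- r.finish_job(): hands the job in; it is judged then, once.
The state is a dict: "time_s": time; "joints": joint angles; "joint_velocities": joint speeds; "effort": joint torques, N m; "tcp_pos": TCP position; "ee_rot": TCP orientation; "wrist_force": force on the tool from outside, world axes, zero at the start; "moment": the same for the moment, N m; "gripper_width": opening from 0.0 (shut) to 1.0 (fully open); "gripper_force": force on a finger pad.
Only numpy, scipy, OpenCV 4.12 (cv2) and the standard library are available. Lean on these libraries where they do the work, as an engineer would, in place of code of your own. Each camera call takes 0.05 s, during which the arm holds its last target. There are 200 camera calls.

## Working session

There is one attempt and no reset: what is moved stays moved. The work goes in short steps, Python scripts to look and compute and a tool call to move; the robot and the scene stay as the last step left them, time stands still between calls to the robot, and variables do not carry over. Pictures are saved under pics/ and viewed, at most 10 in all, crops included, and the job is handed in when it is done.

Besides the shell and the picture viewer there is one more tool, called after ">>>" as name(argument=value, ...) on one line, values as JSON. apply_moves: Moves the arm, as the interface text tells. Its arguments: {"type":"object","properties":{"plan":{"type":"array"}},"required":["plan"]}

```bash
mkdir -p pics && ls
cat > h.py <<'E'
import numpy as np, cv2
from station import r
def cloud(c):
    d=c["depth"]; h,w=d.shape
    u,v=np.meshgrid(np.arange(w),np.arange(h))
    p=cv2.undistortPoints(np.stack([u,v],-1).reshape(-1,1,2).astype(np.float64),c["mtx"],c["dist_coeffs"]).reshape(h,w,2)
    X=np.dstack([p[...,0]*d,p[...,1]*d,d])
    W=(X-np.asarray(c["t"]).ravel())@np.asarray(c["R"])
    W[d<=0]=np.nan
    return W
E
python3 - <<'E'
from h import *
import pickle
for n in ("top","scene"):
    c=r.capture(n); pickle.dump(c,open(n+".pkl","wb")); cv2.imwrite(f"pics/{n}0.png",c["img"])
s=r.sense(); print(s["tcp_pos"],s["ee_rot"],s["time_s"])
E
```

```text
pics
[ 0.16648372 -0.6019199   0.24356566] [[-9.63848228e-01 -2.66451110e-01 -6.32583837e-04]
 [-2.66451834e-01  9.63846481e-01  1.83890791e-03]
 [ 1.19734650e-04  1.94098125e-03 -9.99998109e-01]] 0.1
```

View pics/top0.png

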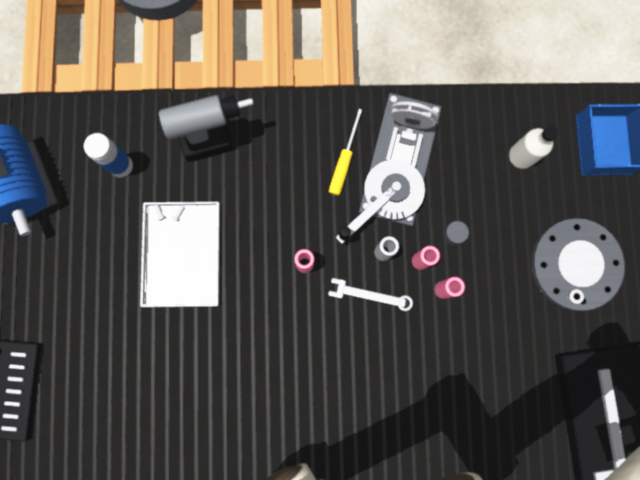

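View pics/scene0.png

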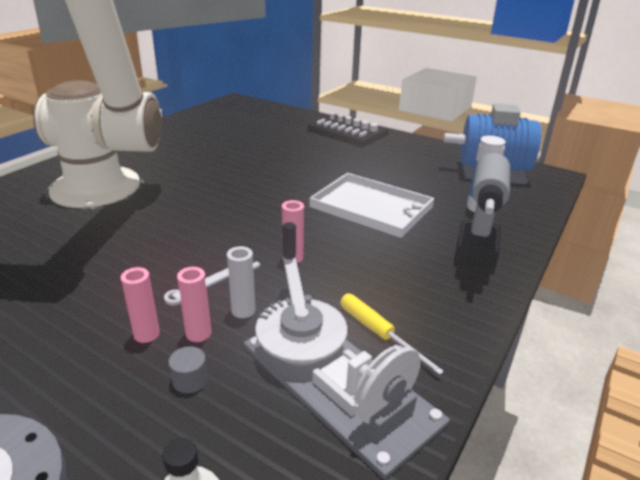

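The top view shows the grey sleeve at about (388,247), the handle at (344,235), the pivot at (396,187) and the tray at (180,254) with bolts at its upper end. The pink look-alikes are at (305,261), (427,257) and (450,287). The scene view shows the same layout from the far side.

Run:
```python
from h import *
import pickle
c=pickle.load(open("top.pkl","rb")); W=cloud(c)
def box(u0,v0,u1,v1): return W[v0:v1,u0:u1].reshape(-1,3)
def stat(n,P,z0,z1):
    Q=P[(P[:,2]>z0)&(P[:,2]<z1)]; 
    print(n,len(Q),"med",np.median(Q,0).round(4),"mid",((Q.max(0)+Q.min(0))/2).round(4),"ext",np.ptp(Q,axis=0).round(3))
    return Q
def circ(Q):
    (x,y),rr=cv2.minEnclosingCircle(Q[:,:2].astype(np.float32)); print("   circ",round(x,4),round(y,4),round(rr,4))
circ(stat("sleeve",box(370,230,405,268),.1,.12))
circ(stat("handle",box(330,220,362,248),.115,.14))
circ(stat("disc",box(355,150,435,225),.048,.058))
circ(stat("hub",box(380,170,412,205),.06,.09))
circ(stat("pinkL",box(290,245,320,275),.1,.12))
circ(stat("pinkR",box(410,242,442,275),.1,.12))
circ(stat("bush",box(440,215,475,250),.03,.05))
stat("imp",box(385,90,445,135),.09,.13)
Q=stat("tray",box(130,190,230,315),.015,.03); print(cv2.minAreaRect(Q[:,:2].astype(np.float32)))
stat("trayfloor",box(155,230,205,290),-.01,.03)
stat("wrench",box(325,275,415,312),.004,.03)
print("bolts",W[213,155],W[213,173])
# scene
c=pickle.load(open("scene.pkl","rb")); W=cloud(c)
circ(stat("sleeveS",box(222,240,260,325),.02,.12)); circ(stat("sleeveS top",box(222,240,260,325),.1,.12))
circ(stat("handleS",box(278,220,302,260),.075,.14))
print(W[240,289])
```

```text
sleeve 170 med [ 0.5695 -0.1476  0.1098] mid [ 0.5694 -0.1476  0.1099] ext [0.037 0.037 0.02 ]
   circ 0.5699 -0.1478 0.0191
handle 99 med [ 0.5982 -0.0604  0.1265] mid [ 0.5985 -0.0608  0.1246] ext [0.021 0.02  0.018]
   circ 0.5984 -0.0605 0.0109
disc 1097 med [ 0.6987 -0.1744  0.05  ] mid [ 0.6979 -0.1722  0.053 ] ext [0.126 0.127 0.01 ]
   circ 0.6984 -0.1723 0.0643
hub 706 med [ 0.6952 -0.1695  0.0675] mid [ 0.6951 -0.1699  0.0705] ext [0.066 0.063 0.021]
   circ 0.6916 -0.1651 0.0399
pinkL 163 med [0.547  0.0206 0.1094] mid [0.5475 0.0209 0.1081] ext [0.036 0.036 0.015]
   circ 0.5479 0.0213 0.0188
pinkR 178 med [ 0.5485 -0.2284  0.1091] mid [ 0.5488 -0.2285  0.1076] ext [0.038 0.038 0.014]
   circ 0.5485 -0.2283 0.0194
bush 414 med [ 0.6035 -0.3027  0.04  ] mid [ 0.6043 -0.3035  0.0385] ext [0.047 0.047 0.017]
   circ 0.6055 -0.303 0.0253
imp 485 med [ 0.8506 -0.2166  0.1058] mid [ 0.8531 -0.2194  0.1069] ext [0.04  0.091 0.034]
tray 747 med [0.5953 0.3016 0.0213] mid [0.5753 0.2847 0.0224] ext [0.222 0.164 0.015]
((0.5753385424613953, 0.28480109572410583), (0.16176161170005798, 0.22173085808753967), 89.03641510009766)
trayfloor 2985 med [0.564  0.2881 0.0032] mid [0.5646 0.2885 0.0027] ext [0.13  0.108 0.018]
wrench 853 med [ 0.4784 -0.1127  0.007 ] mid [ 0.482  -0.1157  0.0096] ext [0.081 0.191 0.011]
bolts [0.66610919 0.34130095 0.00501848] [6.66014976e-01 3.03390017e-01 5.04176363e-04]
sleeveS 1444 med [ 0.5804 -0.1588  0.0762] mid [ 0.5996 -0.1665  0.0655] ext [0.094 0.074 0.091]
   circ 0.5992 -0.172 0.0556
sleeveS top 339 med [ 0.5724 -0.1496  0.1069] mid [ 0.5714 -0.1485  0.1055] ext [0.037 0.038 0.011]
   circ 0.5717 -0.1485 0.0202
handleS 520 med [ 0.6032 -0.0662  0.1005] mid [ 0.5748 -0.0249  0.1014] ext [0.073 0.095 0.052]
   circ 0.5765 -0.0288 0.0528
[ 0.60391047 -0.06724328  0.10298288]
```

>>> apply_moves(plan=[{"grip": 1, "offset": [-51, 33, 0], "spin": -1.0}, {"grip": 1, "offset": [-51, 33, 0], "spin": -1.0}, {"grip": 1, "offset": [-51, 33, 0], "spin": -1.0}, {"grip": 1, "offset": [-51, 33, 0], "spin": -1.0}, {"grip": 1, "offset": [-51, 33, 0], "spin": -1.0}])

```text
time_s: 0.6
tcp_pos: [0.3335, -0.4138, 0.2442]
ee_rot: [[-0.519, -0.855, -0.0], [-0.855, 0.519, 0.0], [-0.0, 0.001, -1.0]]
wrist_force: [0.8, -0.5, 0.4]
gripper_width: 1.0
gripper_force: 0.0
```

```bash
cat >> h.py <<'E'
def to(x,y,z,a):
    "offset cm, spin rad to TCP target with closing axis at angle a deg (mod 180)"
    s=r.sense(); R=np.array(s["ee_rot"]); p=np.array(s["tcp_pos"])
    off=R.T@(np.array([x,y,z])-p)*100
    cur=np.degrees(np.arctan2(R[1,1],R[0,1])); d=(a-cur+90)%180-90
    print("t",round(s["time_s"],2),"tcp",p.round(4),"ang",cur.round(1),"tilt",R[2,2].round(4),"j",np.round(s["joints"],0),"offset",off.round(2),"spin",round(-np.radians(d),3),"w",round(s["gripper_width"],3),"gf",s["gripper_force"],"wf",np.round(s["wrist_force"],1))
E
python3 -c "
from h import *
to(.570,-.148,.22,163.4)"
```

```text
t 0.6 tcp [ 0.3335 -0.4138  0.2442] ang 148.8 tilt -1.0 j [-34.  13. -13.  -0. -64.   2.] offset [-34.99  -6.44   2.43] spin -0.255 w 1.0 gf 0.0 wf [ 0.8 -0.5  0.4]
```

>>> apply_moves(plan=[{"grip": 1, "offset": [-35, -6.4, 2.4], "spin": -0.25}, {"grip": 1, "offset": [-35, -6.4, 2.4], "spin": -0.25}, {"grip": 1, "offset": [-35, -6.4, 2.4], "spin": -0.25}, {"grip": 1, "offset": [-35, -6.4, 2.4], "spin": -0.25}, {"grip": 1, "offset": [-35, -6.4, 2.4], "spin": -0.25}])

```text
time_s: 1.1
tcp_pos: [0.5002, -0.228, 0.2274]
ee_rot: [[-0.296, -0.955, -0.0], [-0.955, 0.296, 0.0], [-0.0, 0.0, -1.0]]
wrist_force: [1.9, 0.0, -0.2]
gripper_width: 0.998
gripper_force: 0.0
```

```bash
python3 -c "
from h import *
to(.570,-.148,.20,163.4)"
```

```text
t 1.1 tcp [ 0.5002 -0.228   0.2274] ang 162.8 tilt -1.0 j [ -8.  16. -12.  -0. -63. -10.] offset [-9.71 -4.3   2.74] spin -0.011 w 0.998 gf 0.0 wf [ 1.9  0.  -0.2]
```

>>> apply_moves(plan=[{"grip": 1, "offset": [-9.7, -4.3, 2.7], "spin": 0}, {"grip": 1, "offset": [-9.7, -4.3, 2.7], "spin": 0}, {"grip": 1, "offset": [-9.7, -4.3, 2.7], "spin": 0}, {"grip": 1, "offset": [-9.7, -4.3, 2.7], "spin": 0}, {"grip": 1, "offset": [-9.7, -4.3, 2.7], "spin": 0}])

```text
time_s: 1.6
tcp_pos: [0.5686, -0.1505, 0.2006]
ee_rot: [[-0.297, -0.955, -0.001], [-0.955, 0.297, -0.0], [0.0, 0.001, -1.0]]
wrist_force: [-0.7, 0.3, 0.6]
gripper_width: 0.996
gripper_force: 0.0
```

```bash
python3 -c "
from h import *
to(.570,-.148,.095,163.4)
c=r.capture('wrist'); W=cloud(c); cv2.imwrite('pics/w1.png',c['img'])
m=(W[...,2]>.1)&(W[...,2]<.118)&(np.hypot(W[...,0]-.57,W[...,1]+.148)<.04)
Q=W[m]; print(len(Q), cv2.minEnclosingCircle(Q[:,:2].astype(np.float32)) if len(Q) else 0)
m=(W[...,2]>.12)&(W[...,2]<.135)&(np.hypot(W[...,0]-.5985,W[...,1]+.06)<.04)
Q=W[m]; print(len(Q), cv2.minEnclosingCircle(Q[:,:2].astype(np.float32)) if len(Q) else 0)
"
```

```text
t 1.6 tcp [ 0.5686 -0.1505  0.2006] ang 162.7 tilt -1.0 j [  1.  20.  -9.   0. -61. -18.] offset [-0.29 -0.07 10.56] spin -0.012 w 0.996 gf 0.0 wf [-0.7  0.3  0.6]
1639 ((0.5681917667388916, -0.14828680455684662), 0.01896885223686695)
271 ((0.5958816409111023, -0.06440190225839615), 0.010164483450353146)
```

>>> apply_moves(plan=[{"grip": 1, "offset": [-0.3, 0, 3.5], "spin": 0}, {"grip": 1, "offset": [-0.3, 0, 7], "spin": 0}, {"grip": 1, "offset": [-0.3, 0, 9.5], "spin": 0}, {"grip": 1, "offset": [-0.3, 0, 10.5], "spin": 0}, {"grip": 1, "offset": [-0.3, 0, 10.5], "spin": 0}])

```text
time_s: 2.15
tcp_pos: [0.569, -0.1483, 0.0951]
ee_rot: [[-0.298, -0.955, -0.002], [-0.955, 0.298, -0.0], [0.001, 0.002, -1.0]]
wrist_force: [-0.3, 0.1, -0.3]
gripper_width: 1.001
gripper_force: 0.0
```

>>> apply_moves(plan=[{"grip": 0, "offset": [0, 0, 0], "spin": 0}, {"grip": 0, "offset": [0, 0, 0], "spin": 0}, {"grip": 0, "offset": [0, 0, 0], "spin": 0}, {"grip": 0, "offset": [0, 0, 0], "spin": 0}, {"grip": 0, "offset": [0, 0, 0], "spin": 0}])

```text
time_s: 2.65
tcp_pos: [0.5703, -0.1471, 0.0962]
ee_rot: [[-0.296, -0.955, 0.001], [-0.955, 0.296, 0.0], [-0.0, -0.001, -1.0]]
wrist_force: [0.2, 0.1, 0.5]
gripper_width: 0.63
gripper_force: 0.0
```

>>> apply_moves(plan=[{"grip": 0, "offset": [0, 0, 0], "spin": 0}, {"grip": 0, "offset": [0, 0, 0], "spin": 0}, {"grip": 0, "offset": [0, 0, 0], "spin": 0}, {"grip": 0, "offset": [0, 0, 0], "spin": 0}, {"grip": 0, "offset": [0, 0, 0], "spin": 0}])

```text
time_s: 3.15
tcp_pos: [0.5697, -0.1472, 0.0957]
ee_rot: [[-0.297, -0.955, -0.001], [-0.955, 0.297, 0.0], [0.0, 0.001, -1.0]]
wrist_force: [-3.0, 0.6, 1.6]
gripper_width: 0.427
gripper_force: 30.0
```

>>> apply_moves(plan=[{"grip": 0, "offset": [0, 0, -3], "spin": 0}, {"grip": 0, "offset": [0, 0, -7], "spin": 0}, {"grip": 0, "offset": [0, 0, -11], "spin": 0}, {"grip": 0, "offset": [0, 0, -15], "spin": 0}, {"grip": 0, "offset": [0, 0, -18], "spin": 0}])

```text
time_s: 3.65
tcp_pos: [0.5702, -0.1471, 0.277]
ee_rot: [[-0.297, -0.955, 0.001], [-0.955, 0.297, 0.001], [-0.001, -0.001, -1.0]]
wrist_force: [-0.8, -0.5, -4.6]
gripper_width: 0.418
gripper_force: 29.9
```

```bash
python3 -c "
from h import *
to(.55,.285,.27,163.4)"
```

```text
t 3.65 tcp [ 0.5702 -0.1471  0.277 ] ang 162.7 tilt -1.0 j [  1.  17.  -2.  -0. -71. -19.] offset [-40.66  14.74   0.72] spin -0.011 w 0.418 gf 29.947302811044665 wf [-0.8 -0.5 -4.6]
```

>>> apply_moves(plan=[{"grip": 0, "offset": [-3, 1.1, 0], "spin": 0}, {"grip": 0, "offset": [-7, 2.5, 0], "spin": 0}, {"grip": 0, "offset": [-11, 4, 0], "spin": 0}, {"grip": 0, "offset": [-15, 5.4, 0], "spin": 0}, {"grip": 0, "offset": [-19, 6.9, 0], "spin": 0}])

```text
time_s: 4.15
tcp_pos: [0.5596, 0.0564, 0.2739]
ee_rot: [[-0.297, -0.955, -0.003], [-0.955, 0.297, 0.0], [0.001, 0.003, -1.0]]
wrist_force: [1.3, -0.0, -4.6]
gripper_width: 0.423
gripper_force: 30.0
```

>>> apply_moves(plan=[{"grip": 0, "offset": [-4, 1.5, 0], "spin": 0}, {"grip": 0, "offset": [-8, 2.9, 0], "spin": 0}, {"grip": 0, "offset": [-12, 4.4, 0], "spin": 0}, {"grip": 0, "offset": [-16, 5.8, 0], "spin": 0}, {"grip": 0, "offset": [-19, 6.9, 0], "spin": 0}])

```text
time_s: 4.65
tcp_pos: [0.5499, 0.2591, 0.2735]
ee_rot: [[-0.296, -0.955, -0.003], [-0.955, 0.296, -0.0], [0.001, 0.003, -1.0]]
wrist_force: [0.7, 0.8, -5.5]
gripper_width: 0.427
gripper_force: 30.0
```

```bash
python3 -c "
from h import *
to(.55,.285,.15,163.4)"
```

```text
t 4.65 tcp [0.5499 0.2591 0.2735] ang 162.8 tilt -1.0 j [ 40.  19.   1.  -0. -71. -58.] offset [-2.49  0.73 12.35] spin -0.01 w 0.427 gf 29.996946073221125 wf [ 0.7  0.8 -5.5]
```

>>> apply_moves(plan=[{"grip": 0, "offset": [-2.5, 0.7, 3], "spin": 0}, {"grip": 0, "offset": [-2.5, 0.7, 7], "spin": 0}, {"grip": 0, "offset": [-2.5, 0.7, 11], "spin": 0}, {"grip": 0, "offset": [-2.5, 0.7, 14.5], "spin": 0}, {"grip": 0, "offset": [-2.5, 0.7, 15.9], "spin": 0}])

```text
time_s: 5.15
tcp_pos: [0.5486, 0.2806, 0.1108]
ee_rot: [[-0.298, -0.955, -0.009], [-0.955, 0.298, -0.006], [0.008, 0.007, -1.0]]
wrist_force: [-0.5, -0.4, -5.0]
gripper_width: 0.425
gripper_force: 30.0
```

>>> apply_moves(plan=[{"grip": 0, "offset": [0, 0, 0], "spin": 0}, {"grip": 0, "offset": [0, 0, 0.3], "spin": 0}, {"grip": 0, "offset": [0, 0, 0.6], "spin": 0}, {"grip": 0, "offset": [0, 0, 0.9], "spin": 0}, {"grip": 0, "offset": [0, 0, 1.1], "spin": 0}])

```text
time_s: 5.65
tcp_pos: [0.552, 0.2828, 0.1066]
ee_rot: [[-0.297, -0.955, 0.001], [-0.955, 0.297, 0.001], [-0.002, -0.001, -1.0]]
wrist_force: [0.2, 0.9, -5.4]
gripper_width: 0.426
gripper_force: 30.0
```

```bash
python3 -c "
from h import *
to(.55,.285,.099,163.4)"
```

```text
t 5.65 tcp [0.552  0.2828 0.1066] ang 162.7 tilt -1.0 j [ 42.  29. -10.  -0. -51. -59.] offset [-0.15  0.26  0.76] spin -0.011 w 0.426 gf 29.99159488870589 wf [ 0.2  0.9 -5.4]
```

>>> apply_moves(plan=[{"grip": 0, "offset": [0, 0, 0.1], "spin": 0}, {"grip": 0, "offset": [0, 0, 0.2], "spin": 0}, {"grip": 0, "offset": [0, 0, 0.3], "spin": 0}, {"grip": 0, "offset": [0, 0, 0.4], "spin": 0}, {"grip": 0, "offset": [0, 0, 0.4], "spin": 0}])

```text
time_s: 6.15
tcp_pos: [0.5516, 0.2825, 0.1016]
ee_rot: [[-0.296, -0.955, -0.0], [-0.955, 0.296, -0.0], [0.0, 0.0, -1.0]]
wrist_force: [0.4, 0.1, -4.8]
gripper_width: 0.426
gripper_force: 30.0
```

>>> apply_moves(plan=[{"grip": 0, "offset": [0, 0, 0.1], "spin": 0}, {"grip": 0, "offset": [0, 0, 0.1], "spin": 0}, {"grip": 0, "offset": [0, 0, 0.2], "spin": 0}, {"grip": 0, "offset": [0, 0, 0.2], "spin": 0}])

```text
time_s: 6.55
tcp_pos: [0.5516, 0.2825, 0.0996]
ee_rot: [[-0.297, -0.955, -0.0], [-0.955, 0.297, -0.0], [0.0, 0.0, -1.0]]
wrist_force: [0.3, -0.2, -5.6]
gripper_width: 0.422
gripper_force: 30.0
```

>>> apply_moves(plan=[{"grip": 0, "offset": [0, 0, 0.05], "spin": 0}, {"grip": 0, "offset": [0, 0, 0.1], "spin": 0}, {"grip": 0, "offset": [0, 0, 0.1], "spin": 0}, {"grip": 0, "offset": [0, 0, 0.1], "spin": 0}])

```text
time_s: 6.95
tcp_pos: [0.5517, 0.2826, 0.0988]
ee_rot: [[-0.296, -0.955, 0.0], [-0.955, 0.296, 0.0], [-0.0, -0.0, -1.0]]
wrist_force: [-0.4, -0.5, -4.7]
gripper_width: 0.423
gripper_force: 30.0
```

>>> apply_moves(plan=[{"grip": 0, "offset": [0, 0, 0.05], "spin": 0}, {"grip": 0, "offset": [0, 0, 0.1], "spin": 0}, {"grip": 0, "offset": [0, 0, 0.1], "spin": 0}, {"grip": 0, "offset": [0, 0, 0.1], "spin": 0}])

```text
time_s: 7.35
tcp_pos: [0.5518, 0.2827, 0.0987]
ee_rot: [[-0.296, -0.955, 0.001], [-0.955, 0.296, 0.0], [-0.0, -0.001, -1.0]]
wrist_force: [-2.9, -0.9, 4.3]
gripper_width: 0.42
gripper_force: 30.0
```

Contact with the tray floor: open slowly, then rise.

>>> apply_moves(plan=[{"grip": 0.6, "offset": [0, 0, 0], "spin": 0}, {"grip": 0.8, "offset": [0, 0, 0], "spin": 0}, {"grip": 1, "offset": [0, 0, 0], "spin": 0}, {"grip": 1, "offset": [0, 0, 0], "spin": 0}, {"grip": 1, "offset": [0, 0, 0], "spin": 0}])

```text
time_s: 7.85
tcp_pos: [0.5519, 0.2826, 0.0976]
ee_rot: [[-0.297, -0.955, 0.0], [-0.955, 0.297, 0.0], [-0.0, -0.0, -1.0]]
wrist_force: [0.4, -0.4, 0.1]
gripper_width: 0.79
gripper_force: 0.0
```

>>> apply_moves(plan=[{"grip": 1, "offset": [0, 0, 0], "spin": 0}, {"grip": 1, "offset": [0, 0, 0], "spin": 0}, {"grip": 1, "offset": [0, 0, -1], "spin": 0}, {"grip": 1, "offset": [0, 0, -4], "spin": 0}, {"grip": 1, "offset": [0, 0, -8], "spin": 0}])

```text
time_s: 8.35
tcp_pos: [0.5508, 0.2818, 0.1773]
ee_rot: [[-0.297, -0.955, -0.004], [-0.955, 0.297, -0.003], [0.004, 0.003, -1.0]]
wrist_force: [1.0, 0.5, -0.1]
gripper_width: 0.996
gripper_force: 0.0
```

```bash
python3 -c "
from h import *
to(.5985,-.0605,.20,64)
c=r.capture('top'); W=cloud(c); cv2.imwrite('pics/t2.png',c['img'])
c=r.capture('scene'); cv2.imwrite('pics/s2.png',c['img']); W2=cloud(c)
for W in (W,W2):
  for (x,y,a,b) in ((.552,.283,.1,.12),(.5985,-.0605,.115,.135)):
    Q=W[(W[...,2]>a)&(W[...,2]<b)&(np.hypot(W[...,0]-x,W[...,1]-y)<.04)]
    print(len(Q),np.median(Q,0) if len(Q) else 0, cv2.minEnclosingCircle(Q[:,:2].astype(np.float32)) if len(Q) else 0)
"
```

```text
t 8.35 tcp [0.5508 0.2818 0.1773] ang 162.7 tilt -1.0 j [ 42.  25.  -6.  -0. -60. -59.] offset [ 31.29 -14.71  -2.19] spin -1.418 w 0.996 gf 0.0 wf [ 1.   0.5 -0.1]
124 [0.54934769 0.27199549 0.1122314 ] ((0.5512505173683167, 0.2791328430175781), 0.01859256625175476)
99 [ 0.5981586  -0.06038367  0.12687572] ((0.5982996225357056, -0.06080475077033043), 0.010872547514736652)
181 [0.55500056 0.27401204 0.10872233] ((0.5523298382759094, 0.2780192494392395), 0.0199632216244936)
150 [ 0.60328994 -0.06473637  0.12427194] ((0.6005112528800964, -0.060900308191776276), 0.01284001860767603)
```

>>> apply_moves(plan=[{"grip": 1, "offset": [4, -1.8, -2.2], "spin": 0.15}, {"grip": 1, "offset": [8, -3.7, -2.2], "spin": 0.3}, {"grip": 1, "offset": [12, -5.6, -2.2], "spin": 0.45}, {"grip": 1, "offset": [16, -7.5, -2.2], "spin": 0.6}, {"grip": 1, "offset": [20, -9.4, -2.2], "spin": 0.75}])

```text
time_s: 8.95
tcp_pos: [0.5823, 0.0621, 0.2006]
ee_rot: [[-0.871, -0.492, 0.001], [-0.492, 0.871, 0.0], [-0.001, -0.0, -1.0]]
wrist_force: [0.5, 1.3, 0.3]
gripper_width: 1.001
gripper_force: 0.0
```

```bash
python3 -c "
from h import *
to(.5985,-.0605,.20,64)"
```

```text
t 8.95 tcp [0.5823 0.0621 0.2006] ang 119.5 tilt -1.0 j [ 22.  20.  -9.   0. -61. -82.] offset [  4.62 -11.47   0.06] spin 0.968 w 1.001 gf 0.0 wf [0.5 1.3 0.3]
```

>>> apply_moves(plan=[{"grip": 1, "offset": [1, -3, 0], "spin": 0.15}, {"grip": 1, "offset": [2.5, -6, 0], "spin": 0.3}, {"grip": 1, "offset": [3.6, -9, 0], "spin": 0.45}, {"grip": 1, "offset": [4.6, -11.3, 0], "spin": 0.6}, {"grip": 1, "offset": [4.6, -11.3, 0], "spin": 0.75}])

```text
time_s: 9.45
tcp_pos: [0.5985, -0.0601, 0.2002]
ee_rot: [[-0.971, 0.238, 0.001], [0.238, 0.971, -0.0], [-0.001, -0.0, -1.0]]
wrist_force: [0.2, 0.6, 0.4]
gripper_width: 0.999
gripper_force: 0.0
```

>>> apply_moves(plan=[{"grip": 1, "offset": [0, 0, 0], "spin": 0.15}, {"grip": 1, "offset": [0, 0, 0], "spin": 0.22}, {"grip": 1, "offset": [0, 0, 0], "spin": 0.22}])

```text
time_s: 9.75
tcp_pos: [0.5984, -0.0574, 0.2002]
ee_rot: [[-0.9, 0.435, 0.001], [0.435, 0.9, 0.0], [-0.001, 0.0, -1.0]]
wrist_force: [0.2, 0.9, 0.6]
gripper_width: 0.998
gripper_force: 0.0
```

```bash
python3 -c "
from h import *
to(.5985,-.0605,.103,64)
c=r.capture('wrist'); W=cloud(c)
Q=W[(W[...,2]>.115)&(W[...,2]<.135)&(np.hypot(W[...,0]-.5985,W[...,1]+.06)<.03)]
print(len(Q), cv2.minEnclosingCircle(Q[:,:2].astype(np.float32)) if len(Q) else 0)
"
```

```text
t 9.75 tcp [ 0.5984 -0.0574  0.2002] ang 64.2 tilt -1.0 j [  10.   22.   -7.    0.  -62. -126.] offset [-0.14 -0.28  9.72] spin 0.004 w 0.998 gf 0.0 wf [0.2 0.9 0.6]
1052 ((0.5967039465904236, -0.06040623411536217), 0.01106985379010439)
```

>>> apply_moves(plan=[{"grip": 1, "offset": [-0.1, -0.3, 3], "spin": 0}, {"grip": 1, "offset": [-0.1, -0.3, 6], "spin": 0}, {"grip": 1, "offset": [-0.1, -0.3, 8.5], "spin": 0}, {"grip": 1, "offset": [-0.1, -0.3, 9.7], "spin": 0}, {"grip": 1, "offset": [-0.1, -0.3, 9.7], "spin": 0}])

```text
time_s: 10.3
tcp_pos: [0.5971, -0.0604, 0.1012]
ee_rot: [[-0.901, 0.434, -0.004], [0.434, 0.901, -0.001], [0.003, -0.002, -1.0]]
wrist_force: [0.2, -0.8, -0.1]
gripper_width: 1.003
gripper_force: 0.0
```

>>> apply_moves(plan=[{"grip": 0, "offset": [0, 0, 0], "spin": 0}, {"grip": 0, "offset": [0, 0, 0], "spin": 0}, {"grip": 0, "offset": [0, 0, 0], "spin": 0}, {"grip": 0, "offset": [0, 0, 0], "spin": 0}, {"grip": 0, "offset": [0, 0, 0], "spin": 0}])

```text
time_s: 10.8
tcp_pos: [0.5982, -0.0603, 0.1033]
ee_rot: [[-0.9, 0.435, 0.001], [0.435, 0.9, 0.0], [-0.001, 0.001, -1.0]]
wrist_force: [-0.9, 0.6, 0.9]
gripper_width: 0.631
gripper_force: 0.0
```

>>> apply_moves(plan=[{"grip": 0, "offset": [0, 0, 0], "spin": 0}, {"grip": 0, "offset": [0, 0, 0], "spin": 0}, {"grip": 0, "offset": [0, 0, 0], "spin": 0}, {"grip": 0, "offset": [0, 0, 0], "spin": 0}, {"grip": 0, "offset": [0, 0, 0], "spin": 0}])

```text
time_s: 11.3
tcp_pos: [0.5978, -0.0606, 0.1027]
ee_rot: [[-0.9, 0.435, -0.001], [0.435, 0.9, -0.0], [0.0, -0.001, -1.0]]
wrist_force: [-1.0, -0.3, 0.6]
gripper_width: 0.246
gripper_force: 30.0
```

```bash
cat >> h.py <<'E'
P=np.array([.6985,-.1722])
def lever(targets=()):
    s=r.sense(); p=np.array(s["tcp_pos"]); d=p[:2]-P
    print("rad",np.hypot(*d).round(4),"ang",np.degrees(np.arctan2(d[1],d[0])).round(2),"wf",np.round(s["wrist_force"],1),"gf",s["gripper_force"])
    R=np.array(s["ee_rot"])
    for th in targets:
        a=np.radians(131.8)+th
        q=np.array([*(P+.15*np.array([np.cos(a),np.sin(a)])),p[2]])
        print(th,q.round(4),(R.T@(q-p)*100).round(2))
E
python3 -c "
from h import *
lever((0,.15,.3,.45,.6,.77))"
```

```text
rad 0.1503 ang 132.05 wf [-1.  -0.3  0.6] gf 30.00001831445843
0 [ 0.5985 -0.0604  0.1027] [-0.06  0.05 -0.  ]
0.15 [ 0.5829 -0.0766  0.1027] [ 0.64 -2.09  0.  ]
0.3 [ 0.5699 -0.0949  0.1027] [ 1.02 -4.3   0.  ]
0.45 [ 0.5598 -0.115   0.1027] [ 1.05 -6.55  0.  ]
0.6 [ 0.5528 -0.1364  0.1027] [ 0.75 -8.78  0.  ]
0.77 [ 0.5489 -0.1615  0.1027] [ 1.000e-02 -1.122e+01  1.000e-02]
```

>>> apply_moves(plan=[{"grip": 0, "offset": [0.3, -1, 0], "spin": 0}, {"grip": 0, "offset": [0.65, -2.1, 0], "spin": 0}, {"grip": 0, "offset": [0.85, -3.2, 0], "spin": 0}, {"grip": 0, "offset": [1, -4.3, 0], "spin": 0}, {"grip": 0, "offset": [1, -4.3, 0], "spin": 0}])

```text
time_s: 11.8
tcp_pos: [0.5692, -0.0952, 0.1027]
ee_rot: [[-0.9, 0.436, -0.001], [0.436, 0.9, 0.0], [0.001, 0.0, -1.0]]
wrist_force: [-1.7, 3.5, 0.4]
gripper_width: 0.244
gripper_force: 30.0
```

```bash
python3 -c "
from h import *
lever((.3,.45,.6,.7,.77))"
```

```text
rad 0.1505 ang 149.23 wf [-1.7  3.5  0.4] gf 30.000089392997324
0.3 [ 0.5699 -0.0949  0.1027] [-0.06  0.06 -0.  ]
0.45 [ 0.5598 -0.115   0.1027] [-0.02 -2.19 -0.  ]
0.6 [ 0.5528 -0.1364  0.1027] [-0.33 -4.42 -0.  ]
0.7 [ 0.55   -0.1511  0.1027] [-0.71 -5.86 -0.  ]
0.77 [ 0.5489 -0.1615  0.1027] [-1.07 -6.85 -0.  ]
```

Tracking well. Continue to about 0.70, then settle at 0.77.

>>> apply_moves(plan=[{"grip": 0, "offset": [0, -1.1, 0], "spin": 0}, {"grip": 0, "offset": [0, -2.2, 0], "spin": 0}, {"grip": 0, "offset": [-0.1, -3.3, 0], "spin": 0}, {"grip": 0, "offset": [-0.3, -4.4, 0], "spin": 0}, {"grip": 0, "offset": [-0.5, -5.2, 0], "spin": 0}])

```text
time_s: 12.3
tcp_pos: [0.5507, -0.1429, 0.1026]
ee_rot: [[-0.9, 0.436, -0.003], [0.436, 0.9, 0.002], [0.003, 0.001, -1.0]]
wrist_force: [-3.5, 7.2, 3.4]
gripper_width: 0.241
gripper_force: 30.0
```

>>> apply_moves(plan=[{"grip": 0, "offset": [-0.2, -0.5, 0], "spin": 0}, {"grip": 0, "offset": [-0.4, -1, 0], "spin": 0}, {"grip": 0, "offset": [-0.6, -1.6, 0], "spin": 0}, {"grip": 0, "offset": [-0.6, -1.6, 0], "spin": 0}, {"grip": 0, "offset": [-0.6, -1.6, 0], "spin": 0}])

```text
time_s: 12.8
tcp_pos: [0.5482, -0.1605, 0.1026]
ee_rot: [[-0.9, 0.436, -0.005], [0.436, 0.9, 0.001], [0.005, -0.001, -1.0]]
wrist_force: [-4.4, 3.8, 5.2]
gripper_width: 0.244
gripper_force: 30.0
```

```bash
python3 -c "
from h import *
lever((.77,))
for n in ('top','scene'):
  c=r.capture(n); W=cloud(c); cv2.imwrite('pics/%s3.png'%n,c['img'])
  Q=W[(W[...,2]>.1)&(W[...,2]<.12)&(np.hypot(W[...,0]-.552,W[...,1]-.281)<.04)]
  print(n,len(Q), np.median(Q[:,2]),cv2.minEnclosingCircle(Q[:,:2].astype(np.float32)))
"
```

```text
rad 0.1507 ang 175.55 wf [-4.4  3.8  5.2] gf 30.002556717954576
0.77 [ 0.5489 -0.1615  0.1026] [-0.1  -0.06 -0.  ]
top 186 0.11218223638676243 ((0.5514629483222961, 0.2806181013584137), 0.019061043858528137)
scene 183 0.10822339220309767 ((0.5522896647453308, 0.2790903151035309), 0.020080311223864555)
```

>>> apply_moves(plan=[{"grip": 0, "offset": [0, 0, 0], "spin": 0}, {"grip": 0, "offset": [0, 0, 0], "spin": 0}, {"grip": 0, "offset": [0, 0, 0], "spin": 0}, {"grip": 0, "offset": [0, 0, 0], "spin": 0}, {"grip": 0, "offset": [0, 0, 0], "spin": 0}])

```text
time_s: 13.4
tcp_pos: [0.5483, -0.1603, 0.1026]
ee_rot: [[-0.9, 0.436, -0.005], [0.436, 0.9, 0.001], [0.005, -0.001, -1.0]]
wrist_force: [-5.2, 3.9, 4.8]
gripper_width: 0.245
gripper_force: 30.0
```

View pics/scene3.png

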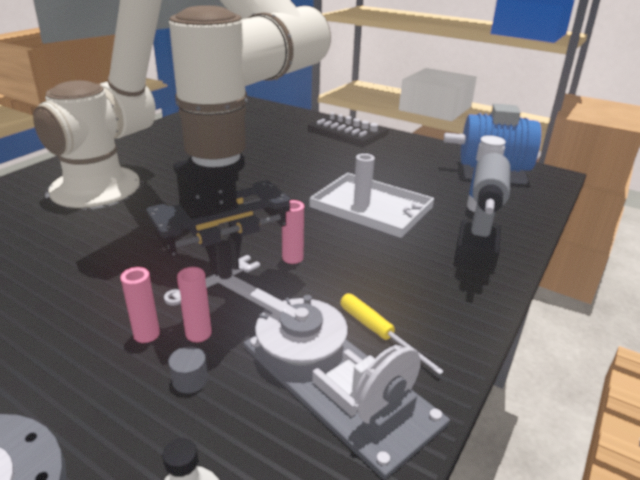

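The sleeve stands upright in the tray (365,180). The lever is turned, with its handle clamped in the fingers at about (225,262), and the bystanders are where they were. The lever sits at about 0.765 rad and is steady, so I'm handing in.

```bash
python3 -c "
from station import r
print(r.finish_job())"
```

```text
the job is handed in; nothing more can be done
None
```

The job is handed in, though the program returned no verdict: the sleeve stands upright and released in the tray, and the gripper is holding the lever by its handle at about 0.765 rad, three clicks from rest.

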